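# Unbolt and open the passive leaf of a bench test cabinet

## Robot

A 6-joint arm with a two-finger parallel gripper is mounted at the origin on the work surface. World frame = base frame: x ahead of the robot, y to its left, z up, the work surface at z = 0. Lengths are in m, angles in degrees, forces in N, time in s.
With the tool pointing down it reaches from about 0.3 to 0.75 m from the base axis. Payload 8.5 kg.
Tool frame: the origin (TCP) lies at the very end of the fingers, on their centre line; the grasp point (between the pads) lies 19 mm behind it (env.tcp_to_grasp is the distance from the TCP to the grasp point, in m); z points along the fingers, y is the line along which they close (so a half turn about z gives the same grasp; the last joint's range is limited). The gripper opens to 85 mm and grips with 20 to 120 N. Pads are 22 mm wide; open, the fingers measure 114 mm over their backs; the gripper's body (76 mm by 85 mm) begins 54 mm behind the grasp point. The pads swing forward as they close: fully open they stand 13 mm farther back than shut.
Start: joints at [-12.336, 21.807, 74.336, -0, 83.858, -12.336], TCP at [0.55, 0, 0.231] pointing down, gripper open.
Joint ranges: [-178.18, 178.18], [-50.72, 133.34], [12.68, 142.11], [-81.47, 261.47], [9.98, 163.14], [-165.26, 165.26]. Speed limits (degrees/s): [136.94, 136.94, 180, 180, 180, 180].

## Interface

Orientations are given as a 3x3 rotation matrix whose columns are the frame's x, y, z axes.
In Python, from rig import status, get_image, env gives the robot as it stands.
- The arm moves only by the shell command python3 -m handwheel 'ROWS' [FORCE]. ROWS is text: rows parted by semicolons, each of 7 numbers parted by spaces: the shift along the world's x, y, z in cm, then the turn, a rotation vector about the world's x, y, z in degrees, then the opening, from 0 (shut) to 1 (fully open). In form: dx dy dz wx wy wz gripper; .... A call has 1 to 8 rows; each row is the pose to reach, as a shift and turn from the pose commanded when the call began; what a row does not reach only later rows make up. A row lasts 1/12 s, in which the tool goes at most 41.7 mm and 7.16 degrees, less where a joint would pass 70% of its speed; a pose out of reach is approached as far as the arm can. A call with a gripper value outside its range is refused whole. The fingers move at their own pace and stop on an object; FORCE is the grip in N (left out, the last holds). Time passes only in rows, so rows that repeat a pose let the fingers close. It gives the time, the measured TCP pose, the force, the opening and the grip force at its end, in the units of the state.
- status.observe(): the state, without advancing time (a new reading comes with each control period).
- get_image(name): name is "scene" or "side" or "wrist"; returns a dict with "color" (384x512x3 uint8, red, green, blue), "vertical_fov" (degrees; the focal length in pixels is half the picture's height over the tangent of half this angle, whatever the lens; pixels are square), "cx", "cy" (the principal point, pixels), "xyz" and "orientation" of the camera in the world. Camera axes: x right, y down, z forward; pixel columns grow to the right and rows downward; lengths in m; the calibration is good to about 2 mm. A picture is of the moment at which its call begins. There is no depth.
- env.close_job(): hands the job in; it is judged then, once.
The state is a dict: "time_s": time; "q": joint angles; "qvel": joint speeds; "joint_efforts": joint torques, N m; "position": TCP position; "tool_rot": TCP orientation; "ft_force": force on the tool from outside, world axes, zero at the start; "wrist_torque": the same for the moment, N m; "grip_width": finger opening in m; "gripper_force": force on a finger pad.
Only numpy, scipy, OpenCV 4.12 (cv2) and the standard library are available. Lean on these libraries where they do the work, as an engineer would, in place of code of your own. Each camera call takes 0.05 s, during which the arm holds its last target. There are 200 camera calls.

## Task

One leaf of the small double-door test cabinet already stands open; the other, passive leaf is still held shut by its flush bolt. Pull that bolt up out of the sill by its knob, then swing the passive leaf wide open, to about a right angle, and leave it standing open with the bolt still drawn up.

Things in the scene. Friction and masses are not known exactly. Their poses are not given: they have to be found in the camera images.
- bolt_knob (a point): Centre of the bolt's knob: dark steel upright cylinder, diameter 24 mm, 30 mm high, on a 10 mm rod running down the passive leaf's front near its free edge. Bolt home: centre 220 mm above the bench, 35 mm above the flat top of the white cabinet (320 wide, 220 deep, 185 high; doors face the robot). Free all round; rises with the bolt, swings with the leaf: hold it for both. May turn in the grip.
- bolt (a joint): Height of the bolt in m: 0 is home, its tip 18 mm deep in a hole in the sill so that the leaf cannot open; above 0.018 the tip is free of the sill; upper stop at 0.040. It slides straight up against about 4 N and stays by friction where it is left.
- leaf_hinge (a point): Point fixed to the cabinet, on the upright hinge axis of the passive leaf (the left one as the robot sees it), 30 mm above the bench, level with the sill's top. x points to the cabinet's rear, y along its front away from the other leaf, z up. Leaf shut: the bolt's axis is at x = -8, y = -132 mm from it; the bolt circles this axis as the leaf opens.
- passive_leaf (a joint): Opening of the passive leaf in rad: 0 shut, 1.57 square to the front, stop at 1.75. It opens towards the robot, clockwise seen from above. Leaf 149 mm wide, 150 high, 14 thick, 0.6 kg; swings easily (1 N at the knob), stays where left. The other leaf, with a black bar grip on its face, already stands open on the right.

How it is judged:
By the outcome, as a careful person would: the job done as asked, in the order asked, and still so for the second after the job is handed in, with the robot touching nothing.
It also fails if it takes over 35 s, if anything falls off the work surface, if the arm or the gripper's body presses on something with over 40 N, if the wrist force passes 120 N, or if a joint passes its speed limit or range.

## Working session

There is one attempt and no reset: what is moved stays moved. The work goes in short steps, Python scripts to look and compute and a shell command to move; the robot and the scene stay as the last step left them, time stands still between calls to the robot, and variables do not carry over. Pictures are saved under pics/ and viewed, at most 10 in all, crops included, and the job is handed in when it is done.

```bash
mkdir -p pics
cat > h.py <<'E'
import numpy as np, cv2
from rig import status,get_image,env
def cam(d):
    h=d["color"].shape[0]; f=h/2/np.tan(np.radians(d["vertical_fov"]/2))
    return f,d["cx"],d["cy"],np.array(d["xyz"]),np.array(d["orientation"])
def ray(c,u,v):
    f,cx,cy,p,R=c; r=R@np.array([(u-cx)/f,(v-cy)/f,1]); return p,r/np.linalg.norm(r)
def tri(rs):
    A=sum(np.eye(3)-np.outer(r,r) for p,r in rs); b=sum((np.eye(3)-np.outer(r,r))@p for p,r in rs)
    x=np.linalg.solve(A,b); return x,[np.linalg.norm((np.eye(3)-np.outer(r,r))@(x-p)) for p,r in rs]
def proj(c,X):
    f,cx,cy,p,R=c; y=R.T@(np.array(X)-p); return cx+f*y[0]/y[2],cy+f*y[1]/y[2]
E
python3 - <<'E'
from h import *
import pickle
o={}
for n in("scene","side","wrist"):
    d=get_image(n);o[n]=cam(d);cv2.imwrite(f"pics/{n}0.png",d["color"][:,:,::-1]);print(n,o[n])
pickle.dump(o,open("c0.pkl","wb"))
a=[cv2.imread(f"pics/{n}0.png") for n in("scene","side")]
cv2.imwrite("pics/both.png",cv2.resize(np.hstack(a),(800,300)))
E
```

```text
scene (np.float64(483.1570427062272), 246.3108276945697, 184.34610784795265, array([0.49778699, 0.60764356, 0.69178574]), array([[-0.9604284 , -0.20862531,  0.18453395],
       [-0.2781147 ,  0.68228918, -0.67611662],
       [ 0.01514952, -0.70068321, -0.71331167]]))
side (np.float64(389.4071140028452), 252.15633449609223, 191.80907946138922, array([0.42978259, 0.59750121, 0.59654604]), array([[-0.9280657 , -0.24664515,  0.27903446],
       [-0.37201963,  0.57940514, -0.72518348],
       [ 0.01718899, -0.77682421, -0.62948287]]))
wrist (np.float64(271.1970847376169), 256.05534916379577, 192.73305296902754, array([0.55045158, 0.07041154, 0.37223127]), array([[ 9.99998107e-01,  4.03880969e-04, -1.90325760e-03],
       [-1.38875999e-04, -9.60905520e-01, -2.76876440e-01],
       [-1.94067586e-03,  2.76876180e-01, -9.60903645e-01]]))
```

View pics/scene0.png

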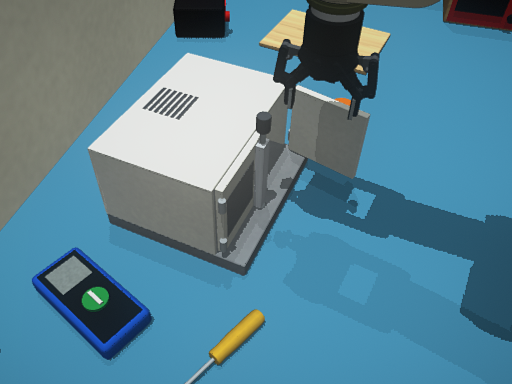

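View pics/side0.png

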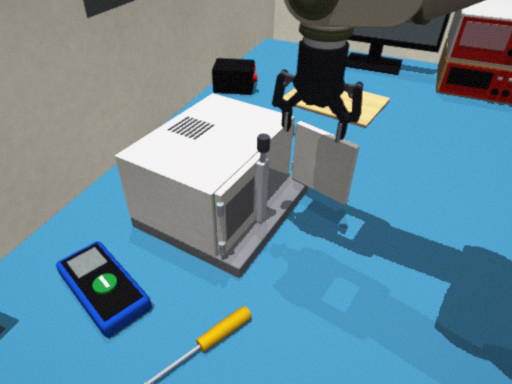

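The knob is at about (264,123) in scene and (263,143) in side. The hinge barrel runs through about (222,205) to (223,245) in scene. The gripper is above the right, open leaf. I'll enlarge next and add the wrist view.

Run:
```python
from h import *
a=cv2.imread("pics/scene0.png")[100:275,200:325]; b=cv2.imread("pics/side0.png")[120:295,200:325]
w=cv2.imread("pics/wrist0.png")
s=3
A=cv2.resize(np.hstack([a,b]),None,fx=s,fy=s,interpolation=cv2.INTER_CUBIC)
cv2.imwrite("pics/crop1.png",A);
```

```text
(no output)
```

View pics/crop1.png

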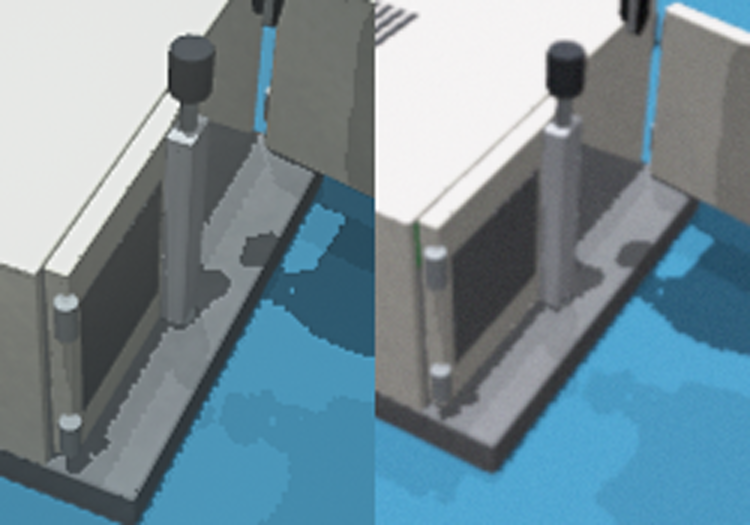

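View pics/wrist0.png

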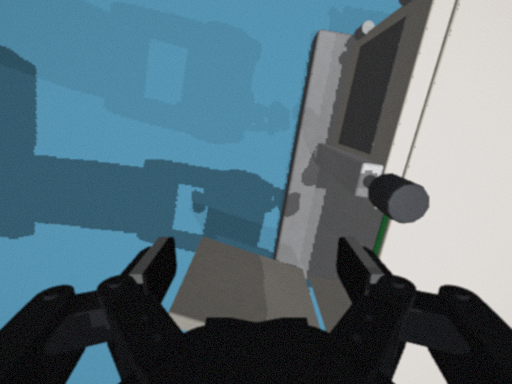

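The crops put the knob centre at scene (263.7,123), side (263.7,142.7) and wrist (397,197). The top of the upper hinge barrel is at scene (222,200.5), side (220,203.5) and wrist (368,27).

Run:
```python
from h import *
import pickle
c=pickle.load(open("c0.pkl","rb"))
P={}
for n,uv in dict(knob=[(263.7,123),(263.7,142.7),(397,197)],hinge=[(222,200.5),(220,203.5),(368,27)]).items():
    x,e=tri([ray(c[k],*p) for k,p in zip(("scene","side","wrist"),uv)]);P[n]=x;print(n,x.round(4),np.round(e,4))
    x,e=tri([ray(c[k],*p) for k,p in list(zip(("scene","side","wrist"),uv))[::2]]);print(n,x.round(4),np.round(e,4))
v=(P["knob"]-P["hinge"])[:2];print(np.hypot(*v),"exp",np.hypot(8,132))
a=np.arctan2(v[1],v[0])-np.arctan2(-132,-8);print("yaw",np.degrees(a)) # cabinet x axis yaw
H=P["hinge"][:2];r=np.hypot(8,132);b0=np.arctan2(v[1],v[0])
for d in range(0,101,10):
    b=b0-np.radians(d);print(d,(H+r*np.array([np.cos(b),np.sin(b)])).round(4))
s=status.observe();print(s["tool_rot"],s["position"],s["grip_width"])
```

```text
knob [0.6309 0.0245 0.2211] [0.     0.0011 0.0011]
knob [0.6313 0.0247 0.2216] [0.0005 0.0005]
hinge [0.6556 0.1358 0.1457] [0.0091 0.0126 0.0215]
hinge [0.6508 0.1347 0.1404] [0.0152 0.0152]
0.11401817861131457 exp 132.24220203853233
yaw -9.018536059720969
0 [ -27.9371 -128.9783]
10 [ -49.9231 -122.0518]
20 [ -70.3723 -111.4126]
30 [-88.6634 -97.384 ]
40 [-104.2406  -80.3924]
50 [-116.6306  -60.954 ]
60 [-125.4569  -39.6593]
70 [-130.4513  -17.1556]
80 [-131.4621    5.8736]
90 [-128.4586   28.7284]
100 [-121.532    50.7145]
[[ 3.14475174e-05  9.99999351e-01 -1.13905366e-03]
 [ 9.99999969e-01 -3.11651308e-05  2.47930195e-04]
 [ 2.47894535e-04 -1.13906142e-03 -9.99999321e-01]] [5.49774652e-01 3.73187879e-05 2.30846312e-01] 0.0853638868000736
```

The knob fits well (z = 0.221, residual 1 mm). The hinge does not: its wrist pixel sits in the picture's corner, where the lens distorts. I'll get the front's direction from the sill's front edge, and the hinge from the scene ray with the known radius.

Run:
```python
from h import *
import pickle
from scipy.optimize import brentq
c=pickle.load(open("c0.pkl","rb"))
def pl(k,u,v,z): p,r=ray(c[k],u,v);return p+r*(z-p[2])/r[2]
for k,a,b in(("scene",(245,266.7),(306,159.3)),("side",(238.3,267.7),(306.7,187.7))):
    A,B=pl(k,*a,.03),pl(k,*b,.03);d=A-B;print(k,A.round(4),B.round(4),np.hypot(*d[:2]),"front dir deg",np.degrees(np.arctan2(d[1],d[0])))
K=np.array([.631,.0245]);R=np.hypot(.008,.132)
for k,a in(("scene",(222,200.5)),("side",(220,203.5)),("wrist",(368,27))):
    f=lambda z:np.hypot(*(pl(k,*a,z)[:2]-K))-R
    zs=np.linspace(.03,.2,35);
    for z0,z1 in zip(zs,zs[1:]):
        if f(z0)*f(z1)<0:
            X=pl(k,*a,brentq(f,z0,z1));v=X[:2]-K;print(k,X.round(4),"yaw of front",np.degrees(np.arctan2(v[1],v[0])-np.arctan2(.132,.008))+90)
```

```text
scene [0.6182 0.1634 0.03  ] [ 0.573  -0.1235  0.03  ] 0.29039427806814716 front dir deg 81.03103459684635
side [0.6212 0.1632 0.03  ] [ 0.5686 -0.1197  0.03  ] 0.28773369754714856 front dir deg 79.47475124649206
scene [0.6581 0.1539 0.1684] yaw of front 81.6463058094297
side [0.6579 0.154  0.168 ] yaw of front 81.72142069382764
wrist [0.6603 0.1534 0.0696] yaw of front 80.65065014501837
```

The hinge is at about (0.658, 0.154) and the front runs at about 81°, consistent across the views. I'll hover above the knob and check.

```bash
python3 -m handwheel '0 0 4 0 0 0 1; 4 1 4 0 0 0 1; 8.1 2.4 4 0 0 0 1; 8.1 2.4 4 0 0 0 1; 8.1 2.4 4 0 0 0 1' 40
python3 - <<'E'
from h import *
a=get_image("scene");b=get_image("wrist")
A=a["color"][20:220,150:400];B=cv2.resize(b["color"],(400,300))
cv2.imwrite("pics/hov.png",np.hstack([cv2.resize(A,(400,320))[:300],B])[:,:,::-1])
print(proj(cam(b),[.631,.0245,.2355]),proj(cam(b),[.631,.0245,.2205]),status.observe()["position"])
E
```

```text
time_s: 0.57
position: [0.6319, 0.0245, 0.2693]
tool_rot: [[-0.001, 1.0, -0.003], [1.0, 0.001, 0.0], [0.0, -0.003, -1.0]]
ft_force: [-0.4, -0.8, -0.9]
grip_width: 0.0856
gripper_force: 0.0
(np.float64(255.69474139315076), np.float64(219.39025414740001)) (np.float64(255.77703288577916), np.float64(211.94770339022145)) [0.63038698 0.02394908 0.27088358]
```

View pics/hov.png

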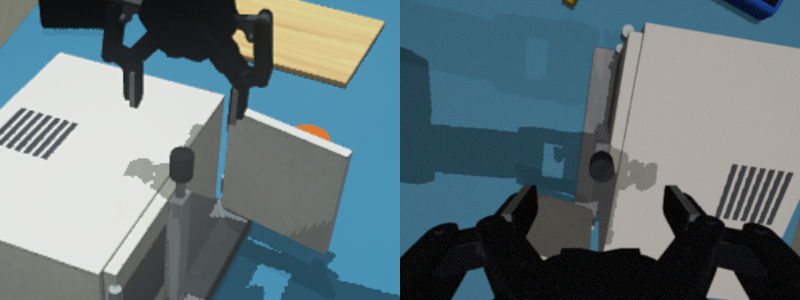

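The knob sits centred between the fingers in x and within a few mm in y: wrist crop (602,163), against a prediction of about (600,166). I'll descend with a small +y shift and close.

```bash
python3 -m handwheel '0 0.2 -3.5 0 0 0 1; 0 0.2 -6.5 0 0 0 1; 0 0.2 -6.5 0 0 0 0.9; 0 0.2 -6.5 0 0 0 0.1; 0 0.2 -6.5 0 0 0 0.1; 0 0.2 -6.5 0 0 0 0.1; 0 0.2 -6.5 0 0 0 0.1; 0 0.2 -6.5 0 0 0 0.1' 50; python3 -m handwheel '0 0 0 0 0 0 0.1;0 0 0 0 0 0 0.1;0 0 0 0 0 0 0.1'
```

```text
time_s: 1.33
position: [0.6315, 0.0259, 0.2083]
tool_rot: [[0.0, 1.0, 0.003], [1.0, -0.0, -0.0], [-0.0, 0.003, -1.0]]
ft_force: [0.9, 0.1, 4.5]
grip_width: 0.0228
gripper_force: 48.7
time_s: 1.58
position: [0.6316, 0.0259, 0.2083]
tool_rot: [[-0.0, 1.0, 0.003], [1.0, 0.0, -0.001], [-0.001, 0.003, -1.0]]
ft_force: [0.3, 0.0, 6.7]
grip_width: 0.0228
gripper_force: 48.8
```

Gripped at 22.8 mm. Next I lift 3 cm.

```bash
python3 -m handwheel '0 0 0.5 0 0 0 0.1;0 0 1 0 0 0 0.1;0 0 1.5 0 0 0 0.1;0 0 2 0 0 0 0.1;0 0 2.5 0 0 0 0.1;0 0 3 0 0 0 0.1;0 0 3.2 0 0 0 0.1;0 0 3.2 0 0 0 0.1'
python3 - <<'E'
from h import *
a=get_image("scene");b=get_image("side")
A=a["color"][80:260,190:310];B=b["color"][100:280,190:310]
cv2.imwrite("pics/lift.png",cv2.resize(np.hstack([A,B]),(800,600))[:,:,::-1])
E
```

```text
time_s: 2.25
position: [0.6312, 0.026, 0.2393]
tool_rot: [[-0.0, 1.0, 0.001], [1.0, 0.0, -0.0], [-0.0, 0.001, -1.0]]
ft_force: [0.5, 0.7, 2.1]
grip_width: 0.0223
gripper_force: 49.8
```

View pics/lift.png

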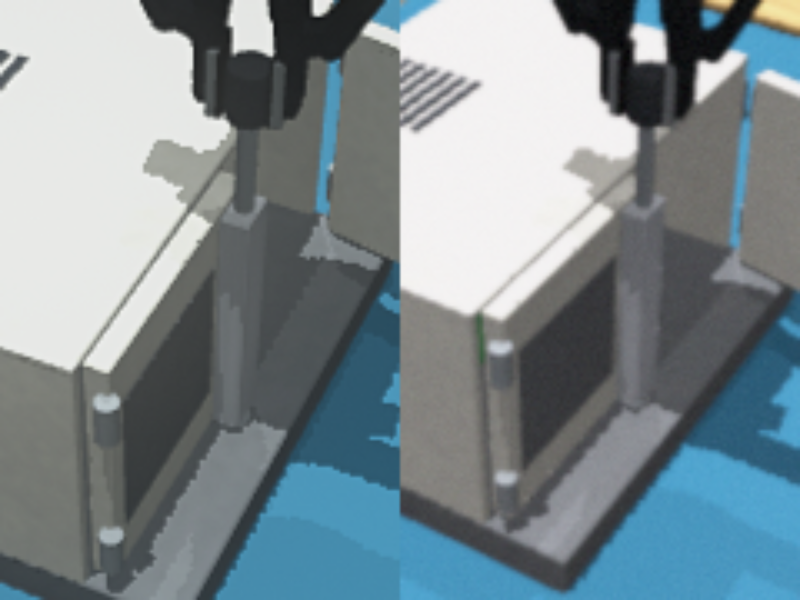

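The rod now shows about 30 mm more above its housing (left crop, knob at (250,90)), and the knob is firmly between the pads, so the bolt is drawn. Next I work out the arc.

Run:
```python
from h import *
K=np.array([.6312,.026]);H=np.array([.658,.154]);v=K-H;v*=.1322/np.hypot(*v);H=K-v
for d in range(5,96,5):
    a=-np.radians(d);w=np.array([[np.cos(a),-np.sin(a)],[np.sin(a),np.cos(a)]])@v
    print(d,((w-v)*100).round(2))
```

```text
5 [-1.12  0.29]
10 [-2.21  0.67]
15 [-3.26  1.14]
20 [-4.26  1.71]
25 [-5.21  2.36]
30 [-6.11  3.09]
35 [-6.93  3.89]
40 [-7.68  4.77]
45 [-8.36  5.71]
50 [-8.94  6.7 ]
55 [-9.44  7.74]
60 [-9.85  8.82]
65 [-10.16   9.93]
70 [-10.38  11.06]
75 [-10.49  12.21]
80 [-10.5   13.36]
85 [-10.42  14.51]
90 [-10.23  15.65]
95 [-9.94 16.77]
```

```bash
python3 -m handwheel '-0.5 0.1 0 0 0 0 0.1; -1.1 0.3 0 0 0 0 0.1; -1.7 0.5 0 0 0 0 0.1; -2.2 0.7 0 0 0 0 0.1; -2.7 0.9 0 0 0 0 0.1; -3.3 1.1 0 0 0 0 0.1; -3.8 1.4 0 0 0 0 0.1; -4.3 1.7 0 0 0 0 0.1'
```

```text
time_s: 3.02
position: [0.5873, 0.0428, 0.2385]
tool_rot: [[0.001, 1.0, 0.0], [1.0, -0.001, -0.001], [-0.001, 0.0, -1.0]]
ft_force: [3.7, -5.4, -0.7]
grip_width: 0.0224
gripper_force: 49.6
```

Forces are low, so I continue.

```bash
python3 -m handwheel '-0.9 0.7 0 0 0 0 0.1; -1.8 1.4 0 0 0 0 0.1; -2.7 2.2 0 0 0 0 0.1; -3.4 3.1 0 0 0 0 0.1; -4.1 4.0 0 0 0 0 0.1; -4.7 5.0 0 0 0 0 0.1; -5.2 6.0 0 0 0 0 0.1; -5.6 7.1 0 0 0 0 0.1'
```

```text
time_s: 3.68
position: [0.5318, 0.1148, 0.2384]
tool_rot: [[0.0, 1.0, 0.002], [1.0, -0.0, -0.0], [-0.0, 0.002, -1.0]]
ft_force: [7.8, -0.3, -2.0]
grip_width: 0.0225
gripper_force: 49.8
```

```bash
python3 -m handwheel '-0.2 1.1 0 0 0 0 0.1; -0.4 2.2 0 0 0 0 0.1; -0.5 3.4 0 0 0 0 0.1; -0.5 4.5 0 0 0 0 0.1; -0.4 5.7 0 0 0 0 0.1; -0.2 6.8 0 0 0 0 0.1; -0.2 6.8 0 0 0 0 0.1; -0.2 6.8 0 0 0 0 0.1'
python3 - <<'E'
from h import *
P=np.array(status.observe()["position"]);print(np.degrees(np.arctan2(P[1]-.154,P[0]-.658))) 
a=get_image("scene");b=get_image("side")
A=a["color"][40:340,100:400];B=b["color"][60:360,100:400]
cv2.imwrite("pics/open.png",cv2.resize(np.hstack([A,B]),(800,400))[:,:,::-1])
E
```

```text
time_s: 4.35
position: [0.53, 0.1828, 0.2384]
tool_rot: [[-0.001, 1.0, 0.001], [1.0, 0.001, -0.0], [-0.0, 0.001, -1.0]]
ft_force: [5.5, -2.4, -0.2]
grip_width: 0.0222
gripper_force: 49.9
167.30223808580695
```

View pics/open.png

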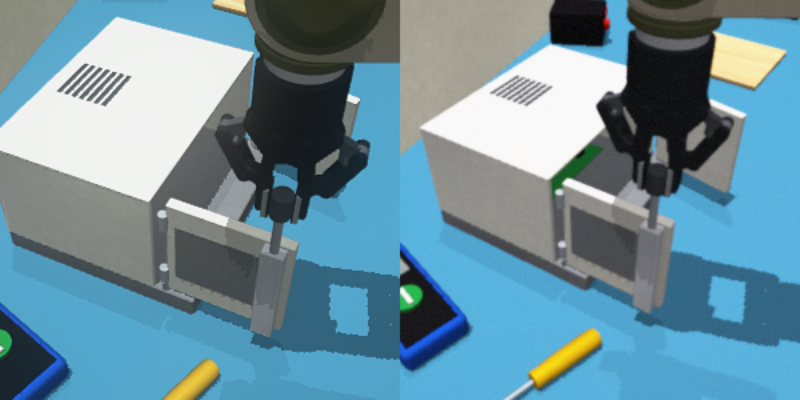

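The leaf stands at about 90° with the bolt raised and the knob still between the pads, at (282,205) in the left crop. I'll release, rise and back away.

```bash
python3 -m handwheel '0 0 0 0 0 0 0.3; 0 0 0 0 0 0 0.6; 0 0 0 0 0 0 0.9; 0 0 0 0 0 0 1; 0 0 0 0 0 0 1; 0 0 0 0 0 0 1' && python3 -m handwheel '0 0 2 0 0 0 1; 0 0 5 0 0 0 1; 0 0 8 0 0 0 1; -4 0 11 0 0 0 1; -6 0 12 0 0 0 1; -6 0 12 0 0 0 1; -6 0 12 0 0 0 1'
python3 - <<'E'
from h import *
a=get_image("scene");b=get_image("side")
A=a["color"][40:340,100:400];B=b["color"][60:360,100:400]
cv2.imwrite("pics/end.png",cv2.resize(np.hstack([A,B]),(800,400))[:,:,::-1])
E
```

```text
time_s: 4.95
position: [0.5298, 0.1821, 0.2383]
tool_rot: [[-0.0, 1.0, -0.0], [1.0, 0.0, 0.0], [0.0, -0.0, -1.0]]
ft_force: [1.5, 0.1, -0.4]
grip_width: 0.0836
gripper_force: 0.0
time_s: 5.53
position: [0.4693, 0.1822, 0.3597]
tool_rot: [[-0.001, 1.0, 0.003], [1.0, 0.001, 0.0], [0.0, 0.003, -1.0]]
ft_force: [-0.1, 0.2, -0.7]
grip_width: 0.0855
gripper_force: 0.0
```

View pics/end.png

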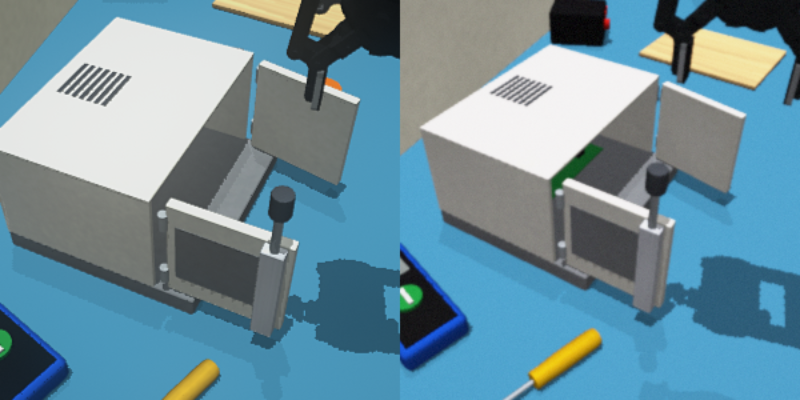

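The leaf stands square to the front, the bolt is still up with its knob at (281,205) in the left crop, and the gripper is clear.

```bash
python3 -c "
from rig import env
print(env.close_job())"
```

```text
the job is handed in; nothing more can be done
None
```

I drew the bolt up about 31 mm, swung the passive leaf open to about 90°, and left it standing open with the bolt still up and the gripper clear; the job was handed in after about 6 s of robot time.

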